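# Nip up a toy-box glue-up

### The arm

A 6-joint arm with a two-finger parallel gripper is mounted at the origin on the work surface. World frame = base frame: x ahead of the robot, y to its left, z up, the work surface at z = 0. Lengths are in mm, angles in rad, forces in N, time in s.
With the tool pointing down it reaches from about 350 to 975 mm from the base axis. Payload 7.1 kg.
Tool frame: the origin (TCP) lies on the front face of the gripper's body, between the roots of the fingers; the fingertips stand 80 mm ahead of it and the grasp point (between the pads) lies 61 mm ahead of it (env.tips_ahead is the distance from the TCP to the fingertips, in mm); z points along the fingers, y is the line along which they close (so a half turn about z gives the same grasp; the last joint's range is limited). The gripper opens to 88 mm and grips with 3 to 60 N. Pads are 20 mm wide; open, the fingers measure 115 mm over their backs; the gripper's body (75 mm by 178 mm) begins 61 mm behind the grasp point.
Start: joints at [1.211, 0.423, 1.63, -0, 1.089, -0.019], TCP at [208.869, 589.049, 302.675] pointing down, gripper open.
Joint ranges: [-3, 3], [-0.9, 2.11], [0.09, 2.58], [-1.31, 4.45], [0.11, 2.69], [-2.54, 2.54]. Speed limits (rad/s): [2.39, 2.39, 3.01, 3.14, 3.14, 3.14].

### API

Orientations are given as a unit quaternion [x, y, z, w].
In Python, from station import env, set_gripper, viewer, workorder gives the robot as it stands. Calls block until the motion is done:
- env.reach(position, orientation): joint-space move of the TCP to a pose.
- env.move_l(position, rot=None, rate=150, f_stop=None): straight line of the TCP; rot=None keeps the orientation; rate is the mean speed in mm/s. With f_stop (N) it stops when the force on the tool has changed by that much, and returns True; else False.
- env.move_joints(angles): joint-space move.
- set_gripper(opening): finger opening in mm; the grip force is fixed at half the most; returns when the fingers have stopped.
- env.hold(seconds).
- env.ik(position, orientation): joint angles nearest the present ones, or None.
- env.read_state(): the state.
- viewer.camera(name): name is "side" or "top"; returns the picture (400x640x3 uint8, blue, green, red); there is no depth.
- viewer.camera_params(name): a dict with "fx", "fy", "cx", "cy" (pixels), "pose" (4x4, takes a point from camera to world coordinates). Camera axes: x right, y up, looking along -z (the intrinsics and any distortion apply to the point x, -y, -z); pixel columns grow to the right and rows downward; lengths in mm; the calibration is good to about 2 mm. A picture is of the moment at which its call begins. camera_params takes no time and is no camera call.
A pose or a line that the arm cannot do raises env.IKError and nothing moves.
- workorder.sign_off(): hands the job in; it is judged then, once.
The state is a dict: "time_s": time; "qpos": joint angles; "dq": joint speeds; "tau": joint torques, N m; "tool_pos": TCP position; "orientation": TCP orientation; "force": force on the tool from outside, world axes, zero at the start; "wrist_torque": the same for the moment, N m; "width": finger opening in mm; "grip_force": force on a finger pad.
Only numpy, scipy, OpenCV 4.12 (cv2) and the standard library are available. Lean on these libraries where they do the work, as an engineer would, in place of code of your own. Each camera call takes 0.05 s, during which the arm holds its last target. There are 200 camera calls.

### The job

Take the pine board from the sloping easel and stand it on its long edge in the one empty slot of the gluing press. Then work the press's lever, handle away from the robot, exactly three clicks by feel, without going on to a fourth, and finish while still holding the lever there, because it springs back if let go. Leave the two boards already in the press in their slots and the other things on the table alone.

Things in the scene. Friction and masses are not known exactly. Their poses are not given: they have to be found in the camera images.
- press: plywood gluing press fixed to the table. Origin: underside, on the middle slot's centre line; x along the slots from jaw to fence, y across them (slots at y = -60, 0, +60 mm), z up. Base plate 12 mm thick, x -140..110, y -195..105 mm. Fixed fence: inner face x = +76 mm, top 57 mm above the table. Jaw pad's face at rest x = -74 mm.
- slot_liner: thin cork strip on the floor of the one empty slot (any of the three). Origin: slot floor, 12 mm above the table, centre of the slot, press x = +2 mm; axes as the press. The slot is 20 mm wide between wooden rails (x -50..50 mm, tops 40 mm above the table, flared mouth 30 mm wide up to 49 mm). Bring the board's origin within 3 mm of it along the slot.
- board: the loose pine board, 140 long (x) x 16 thick (y) x 75 mm high (z), about 90 g, standing on a long edge in the easel and leaning back 0.35 rad. Origin: middle of its lower long edge face; z points up through the board to its top edge (75 mm).
- easel: sloping wooden sanding easel, fixed, 170 x 100 mm foot; x along the board's length. It covers the board's lower 34 mm at the back and 10 mm in front; the rest is free for the fingers. The board leans back towards the easel's +y, and is drawn out along its own z.
- board_b: identical board already standing in a slot of the press; stays in its slot. Origin and axes as the board.
- board_c: identical board already standing in another slot of the press; stays in its slot. Origin and axes as the board.
- lever: steel arm turning about a vertical axis; origin on it, 54 mm above the table, press x = -75, y = -130 mm. Its x axis points to the handle, at rest 2.18 rad clockwise of the press's x. Worked counter-clockwise from above; stop at 1.5 rad. A spring of 0.8 (rest) to 1.2 N m always drives it back: clicks do not lock it. The jaw adds up to 0.3 N m.
- lever_grip (a point): point in the upright round wooden handle at the lever's end, 115 mm from the lever's axis, 106 mm above the table. The handle spins freely on its pin; 20 mm in diameter, from 66 to 126 mm above the table, the flat arm (20 mm wide) below it.
- ring: 98 mm steel disc under the lever, same axis, z up, 5 teeth on its rim; fixed during the job, setting varies +-0.12 rad. The lever's pawl clicks over a tooth when the lever's x is 0.30, 0.55, 0.80, 1.05, 1.30 rad counter-clockwise of the ring's x. Within 0.1 rad before a tooth the handle force rises some 6 N, then drops sharply. Hold midway: 0.925 rad.
- jaw_pad: rubber-faced pressing bar of the jaw, 10 x 155 x 34 mm, origin in the middle of its underside; press x = -79 mm at rest. The lever drives it 18 mm per rad towards the fence through a spring (1200 N/m), pushing the boards along their slots against the fence.
- glue: bystander: white glue bottle, 52 mm across, 150 mm tall. Origin at its underside or on its axis. Leave it where it is.
- sanding_block: bystander: cork sanding block with wooden back, 100 x 60 x 29 mm. Origin at its underside or on its axis. Leave it where it is.
- brush: bystander: brush lying flat. Origin at its underside or on its axis. Leave it where it is.
- bowl: bystander: wooden bowl, 130 mm across, 55 mm tall. Origin at its underside or on its axis. Leave it where it is.
- toy_truck: bystander: wooden toy truck, 120 x 65 x 66 mm. Origin at its underside or on its axis. Leave it where it is.
- varnish: bystander: amber jar with steel cap, 70 mm across, 75 mm tall. Origin at its underside or on its axis. Leave it where it is.
Things that resemble listed ones, but are neither listed nor needed, are in the scene too. What is shaped like the board_c but pink or purple is not meant.

How it is judged (in metres and radians):
On the way, in this order (a step that is already met when the one before it is completed fails the run):
1. the board stands upright on its edge in the empty slot, down on the slot floor (horizontal distance between board and slot_liner below 0.012 m and z of board in the frame of press below 0.016 m and angle between board's own z axis and vertical below 0.2 rad and angle between the x axis of board and the x axis of press, either way round below 0.12 rad), for 0.2 s.
2. the lever is held by the fingers between the third and the fourth click (angle between the x axis of lever and the x axis of ring, either way round between 0.77 and 1.03 rad and contact force between the fingers and lever above 2 N), for 0.5 s.
At the end, for the whole second after the job is handed in: Board down in the empty slot (12 mm from the liner, 4 mm from the floor, tilt under 0.2 rad), still, not in the fingers, pressed by the jaw pad over 0.3 N; lever 0.77 to 1.03 rad from the ring's x axis, held by the fingers with over 2 N; the other two boards upright (all of step 1 and all of step 2 and contact force between the fingers and board below 0.1 N and contact force between jaw_pad and board above 0.3 N and linear speed of board below 0.02 m/s and angle between each of board_b, board_c's own z axis and vertical below 0.2 rad); the arm keeps its last pose, push and grip.
It fails at once if the lever went on over the fourth click (angle between the x axis of lever and the x axis of ring, either way round above 1.06 rad).
It fails at once if a board already in the press was taken out of its slot (distance of any of board_b, board_c from where it was at the start of the episode above 0.025 m).
It fails at once if a bystander was moved by more than 30 mm (distance of any of glue, sanding_block, brush, bowl, toy_truck, varnish from where it was at the start of the episode above 0.03 m).
It also fails if it takes over 64 s, if anything falls off the work surface, if the arm or the gripper's body presses on something with over 40 N, if the wrist force passes 120 N, or if a joint passes its speed limit or range.

## Working session

There is one attempt and no reset: what is moved stays moved. The work goes in short steps, each a Python script; the robot and the scene stay as the last script left them, time stands still between calls to the robot, and variables do not carry over. Pictures are saved under pics/ and viewed, at most 10 in all, crops included, and the job is handed in when it is done.

```bash
mkdir -p pics; ls; python3 - <<'E'
from station import env, set_gripper, viewer, workorder
import cv2
for n in ("side","top"):
    cv2.imwrite(f"pics/{n}0.png",cv2.resize(viewer.camera(n),(800,500),interpolation=cv2.INTER_CUBIC))
    p=viewer.camera_params(n); print(n,{k:(v.round(3).tolist() if k=="pose" else v) for k,v in p.items()})
s=env.read_state(); print(s)
E
```

```text
pics
side {'fx': 503.4076787334977, 'fy': 503.4076787334977, 'cx': 315.50177940354706, 'cy': 200.95609754002422, 'pose': [[0.897, 0.227, -0.38, -46.922], [-0.442, 0.447, -0.777, -1207.129], [-0.007, 0.865, 0.502, 863.644], [0.0, 0.0, 0.0, 1.0]]}
top {'fx': 507.51549369419774, 'fy': 507.51549369419774, 'cx': 313.42525464809137, 'cy': 199.46503068789363, 'pose': [[-0.003, 0.985, -0.175, 283.893], [-1.0, -0.001, 0.011, -12.094], [0.011, 0.175, 0.984, 1434.698], [0.0, 0.0, 0.0, 1.0]]}
{'time_s': 0.1, 'qpos': array([ 1.21103424e+00,  4.23765714e-01,  1.63058506e+00, -4.07966392e-05,
        1.08855851e+00, -1.90233305e-02]), 'dq': array([-0.00011366, -0.00319475, -0.00410046,  0.0007095 , -0.00053984,
        0.00018055]), 'tau': array([ 3.72009736e-04, -5.45613778e+01, -2.74325538e+01,  6.45027612e-02,
        1.88036769e-02,  2.12198574e-05]), 'tool_pos': array([208.73119631, 588.72072691, 301.98974056]), 'orientation': array([ 1.69537020e-01,  9.85523599e-01, -6.49943015e-04, -1.06192908e-04]), 'force': array([0.4233175 , 1.37852691, 0.48470505]), 'wrist_torque': array([-0.01353827,  0.01541359, -0.01579568]), 'grip_force': 0.0, 'width': 88.08480487602324}
```

View pics/side0.png

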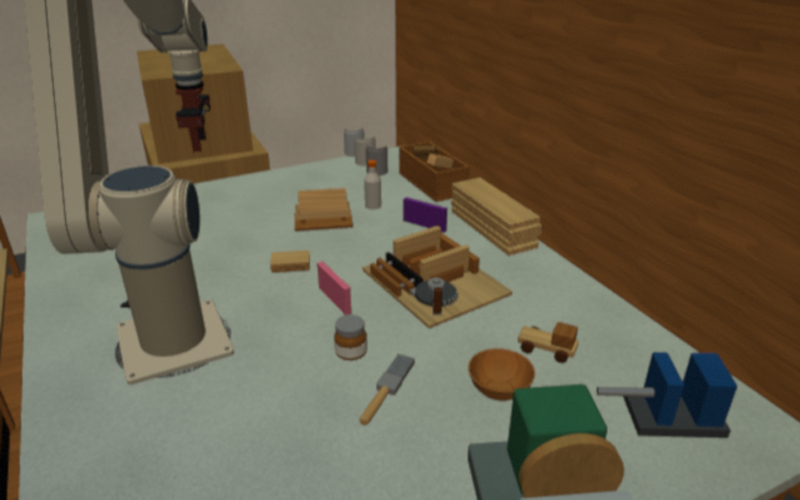

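View pics/top0.png

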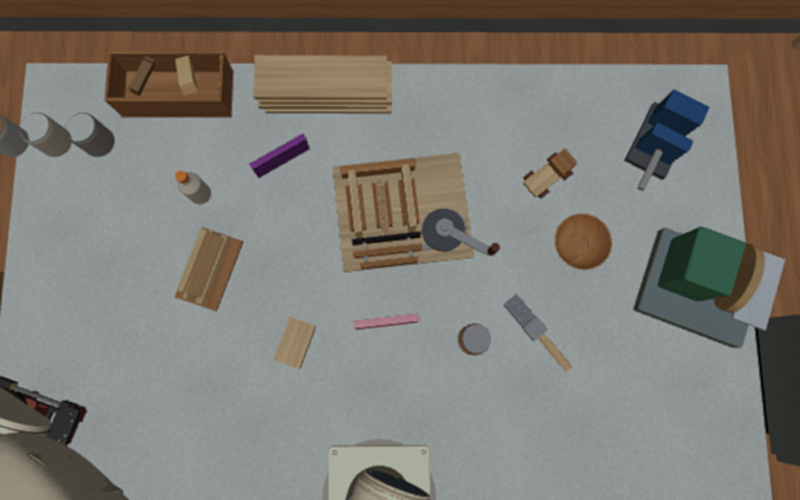

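The top picture shows:
- the easel with a board at about (208,268)
- the press at (403,212)
- the lever handle at (493,249)

What could be taken for the board:
- the easel board (208,268)
- the pink piece (386,321)
- the purple piece (279,155)
- the press boards near (354,205) and (410,198)
- the sanding block (295,342)
- the lumber stack (322,82)

I choose the one in the easel and check it in a close crop.

```bash
python3 - <<'E'
from station import viewer
import cv2, numpy as np
t=np.mean([viewer.camera("top") for _ in range(4)],0).astype(np.uint8); s=np.mean([viewer.camera("side") for _ in range(4)],0).astype(np.uint8)
cv2.imwrite("t.png",t); cv2.imwrite("s.png",s)
def crop(im,x,y,w,h,W,H): return cv2.resize(im[y:y+h,x:x+w],(W,H),interpolation=cv2.INTER_CUBIC)
# top press: x260 y115 150x112.5 -> no: scale 5.2
a=crop(t,260,117,160,120,800,600)
b=crop(s,280,172,144,108,800,600)
c=np.hstack([crop(t,130,175,80,80,400,400)]+[crop(s,225,140,80,80,400,400)])
for n,i in zip(("tp","sp","easel"),(a,b,c)):
    i=cv2.convertScaleAbs(i,alpha=1.3); cv2.imwrite(f"pics/{n}.png",i)
E
```

```text
(no output)
```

View pics/tp.png

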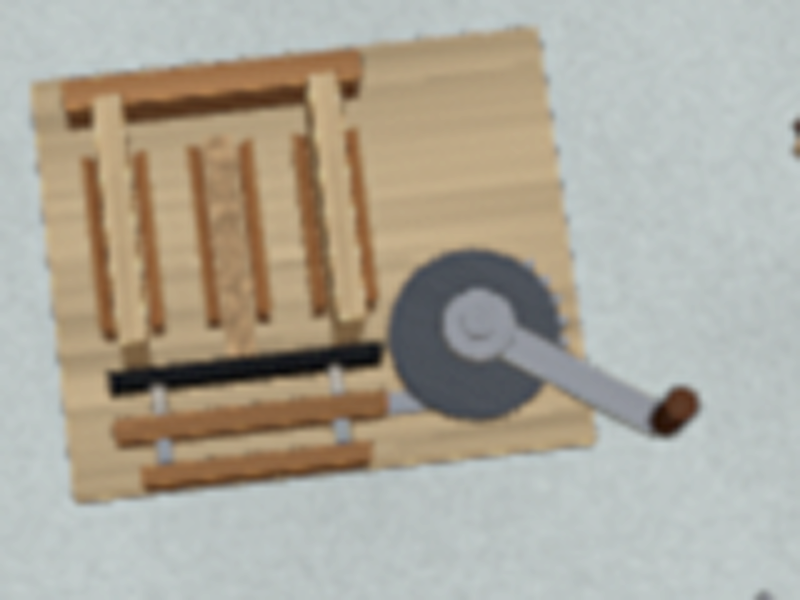

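View pics/sp.png

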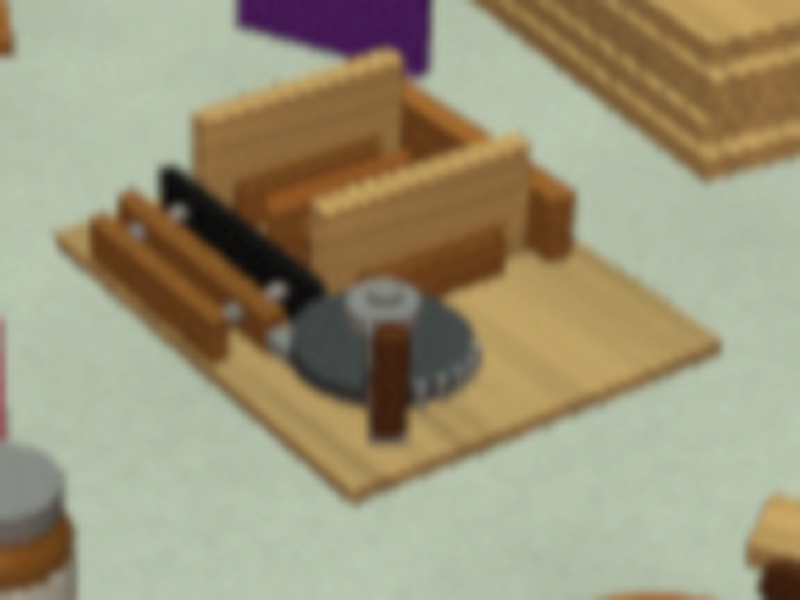

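View pics/easel.png

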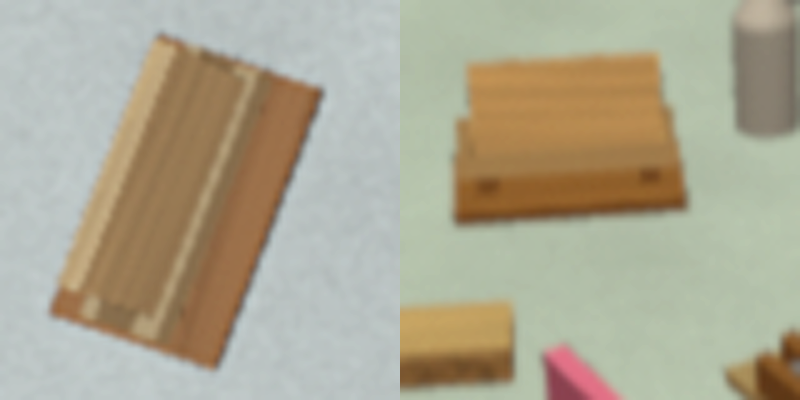

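The crops show the pine board leaning in the easel, with no pink or purple on it. Its light top edge runs (158,37) to (82,292) in the left half of the easel crop. The empty slot is the middle one: cork strip at (228,245) in the press crop. The base corners are at (35,82), (540,28), (597,447) and (75,503), and the handle top is at (683,402). Next I fit both poses from the two views.

```bash
cat > h.py <<'E'
from station import env, set_gripper, viewer, workorder
import cv2, numpy as np
from scipy.optimize import least_squares
from scipy.spatial.transform import Rotation as R
P={n:viewer.camera_params(n) for n in("top","side")}
def proj(n,p):
    c=P[n]; M=np.array(c["pose"]); q=(np.atleast_2d(p)-M[:3,3])@M[:3,:3]
    return np.c_[c["fx"]*q[:,0]/-q[:,2]+c["cx"], c["fy"]*q[:,1]/q[:,2]+c["cy"]]
def native(pts,s,off): return (np.array(pts,float)+.5)/s-.5+np.array(off)
def pressW(v,p): return R.from_euler("z",v[3]).apply(np.atleast_2d(p))+v[:3]
def boardW(v,p): # lean back to +y
    return R.from_euler("ZX",[v[3],-.35]).apply(np.atleast_2d(p))+v[:3]
def fit(f,x0,obs):
    r=least_squares(lambda v:np.concatenate([(proj(n,f(v,p))-u).ravel() for n,p,u in obs]),x0,loss="soft_l1",x_scale=[50,50,50,.1])
    return r.x,r.fun.reshape(-1,2)
E
cat > fit.py <<'E'
from h import *
t=cv2.imread("t.png"); s=cv2.imread("s.png")
A=lambda l:native(l,5,(260,117)); B=lambda l:native(l,800/144,(280,172))
C=lambda l:native(l,5,(130,175)); D=lambda l:native(np.array(l)-[400,0],5,(225,140))
g=115*np.array([np.cos(-2.18),np.sin(-2.18)])+[-75,-130]
pv,e=fit(pressW,[600,0,0,.1],[
 ("top",[[110,105,12],[110,-195,12],[-140,-195,12],[-140,105,12]],A([(35,82),(540,28),(597,447),(75,503)])),
 ("side",[[-140,105,12],[-140,-195,12],[110,-195,12]],B([(57,235),(355,490),(720,343)])),
 ("top",[[*g,126]],A([(683,402)])),("side",[[*g,126],[*g,66]],B([(390,325),(388,438)]))])
print("press",pv.round(3)); print(e.round(1).tolist())
bv,e=fit(boardW,[450,400,20,-.35],[
 ("top",[[70,8,75],[-70,8,75],[70,-8,75],[-70,-8,75]],C([(158,37),(60,288),(182,48),(82,292)])),
 ("side",[[-70,8,75],[70,8,75]],D([(468,62),(660,55)]))])
print("board",bv.round(3)); print(e.round(1).tolist())
np.savez("fit.npz",p=pv,b=bv)
K=4
def draw(im,n,pts,col,close=True):
    q=((proj(n,pts)+.5)*K-.5).round().astype(int); cv2.polylines(im,[q.reshape(-1,1,2)],close,col,1)
out=[]
for n,im,(x,y) in(("top",t,(130,115)),("side",s,(225,140))):
    I=cv2.resize(im,None,fx=K,fy=K,interpolation=cv2.INTER_CUBIC)
    draw(I,n,pressW(pv,[[110,105,12],[110,-195,12],[-140,-195,12],[-140,105,12]]),(0,0,255))
    draw(I,n,pressW(pv,[[-74,77.5,46],[-74,-77.5,46]]),(255,0,0),False)
    for yy in(-60,60): draw(I,n,pressW(pv,[[-68,yy-8,87],[-68,yy+8,87],[72,yy+8,87],[72,yy-8,87]]),(255,0,255))
    draw(I,n,pressW(pv,[[-50,-10,40],[-50,10,40],[50,10,40],[50,-10,40]]),(0,255,0))
    draw(I,n,pressW(pv,[[*g,66],[*g,126]]),(0,255,255),False)
    draw(I,n,boardW(bv,[[-70,-8,10],[-70,-8,75],[70,-8,75],[70,-8,10]]),(0,0,255)); draw(I,n,boardW(bv,[[-70,8,75],[70,8,75]]),(255,0,0),False)
    c=I[y*K:(y+150)*K,x*K:(x+280)*K]; out.append(cv2.resize(c,(560,300),interpolation=cv2.INTER_AREA) if 0 else c)
cv2.imwrite("pics/ov.png",np.vstack([cv2.resize(o,(800,int(800*o.shape[0]/o.shape[1])))[:300] if 0 else cv2.resize(o,(560,300),interpolation=cv2.INTER_AREA) for o in out]))
E
python3 fit.py
```

```text
press [ 6.37935e+02 -6.97700e+00 -2.86200e+00  1.12000e-01]
[[-0.7, -0.3], [0.1, -0.4], [0.4, -0.8], [0.0, -0.2], [-0.8, -0.2], [-0.8, 0.6], [0.6, -0.1], [0.2, 0.2], [-0.1, 1.4], [-0.3, -0.5]]
board [ 4.91980e+02  3.72334e+02  2.85840e+01 -3.33000e-01]
[[0.2, 0.4], [-0.1, -0.8], [0.0, -0.5], [0.1, 0.1], [-0.5, 0.5], [-0.5, -0.4]]
```

View pics/ov.png

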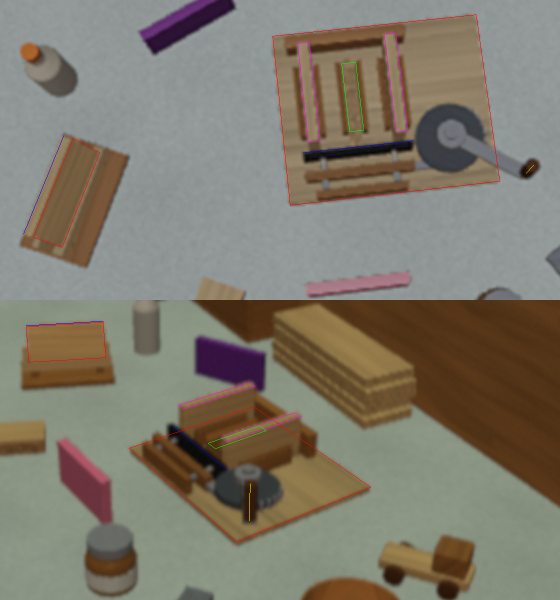

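The overlay lines up to about 1 px in both views: board face, slot, neighbouring boards, jaw and handle. Press z comes out near 0, and the board's top edge is about 99 mm high. I'll check reachability and then grasp.

```bash
cat >> h.py <<'E'
try:
    F=np.load("fit.npz"); pv=F["p"]; bv=F["b"]
except Exception: pass
HALF=0
def tool_for_board(Rb,o,h=58,half=False):
    "TCP pose gripping board (rotation Rb, origin o) with grasp point at board z=h"
    Rt=Rb*R.from_euler("x",np.pi)
    if half: Rt=Rt*R.from_euler("z",np.pi)
    return np.array(o)+Rb.apply([0,0,h+61]), Rt.as_quat()
Rb0=R.from_euler("ZX",[bv[3],-.35]); Rp=R.from_euler("z",pv[3])
slot=pressW([pv[0],pv[1],0,pv[3]],[2,0,12])[0]
def grip(ang): # lever handle in world xy, ang=press-frame lever angle
    return pressW([pv[0],pv[1],0,pv[3]],[-75+115*np.cos(ang),-130+115*np.sin(ang),0])[0]
E
python3 - <<'E'
from h import *
print("slot",slot,"grip",grip(-2.18),grip(-1.25))
for half in(0,1):
    for nm,(p,q) in dict(pre=tool_for_board(Rb0,bv[:3]+Rb0.apply([0,0,110]),half=half),g=tool_for_board(Rb0,bv[:3],half=half),
      up=tool_for_board(Rp,slot+[0,0,110],half=half),dn=tool_for_board(Rp,slot,half=half)).items():
        j=env.ik(p,q); print(half,nm,p.round(0),None if j is None else j.round(2))
for a in(-2.18,-1.25):
  for y in np.arange(-3,3,.6):
    j=env.ik(grip(a)+[0,0,161],(R.from_euler("z",y)*R.from_euler("x",np.pi)).as_quat()); print(a,round(y,1),None if j is None else j.round(2))
E
```

```text
slot [639.92227995  -6.75298894  12.        ] grip [ 523.16537993 -245.66061624    0.        ] [ 626.25029025 -248.9458001     0.        ]
0 pre [518. 447. 244.] None
0 g [505. 411. 140.] None
0 up [640.  -7. 241.] [-0.03  0.52  1.64 -0.    0.99  1.43]
0 dn [640.  -7. 131.] [-0.03  0.67  1.68 -0.    0.8   1.43]
1 pre [518. 447. 244.] [ 0.75  0.68  1.36 -0.16  1.41 -0.44]
1 g [505. 411. 140.] [ 0.72  0.76  1.48 -0.18  1.21 -0.42]
1 up [640.  -7. 241.] [-0.03  0.52  1.64 -0.    0.99 -1.71]
1 dn [640.  -7. 131.] [-0.03  0.67  1.68 -0.    0.8  -1.71]
-2.18 -3.0 [-0.46  0.55  1.82  0.    0.77 -2.17]
-2.18 -2.4 None
-2.18 -1.8 None
-2.18 -1.2 [-0.46  0.55  1.82 -0.    0.77  2.31]
-2.18 -0.6 [-0.46  0.55  1.82 -0.    0.77  1.71]
-2.18 0.0 [-0.46  0.55  1.82 -0.    0.77  1.11]
-2.18 0.6 [-0.46  0.55  1.82 -0.    0.77  0.51]
-2.18 1.2 [-0.46  0.55  1.82 -0.    0.77 -0.09]
-2.18 1.8 [-0.46  0.55  1.82  0.    0.77 -0.69]
-2.18 2.4 [-0.46  0.55  1.82  0.    0.77 -1.29]
-1.25 -3.0 [-0.4   0.66  1.59  0.    0.89 -2.11]
-1.25 -2.4 None
-1.25 -1.8 None
-1.25 -1.2 [-0.4   0.66  1.59 -0.    0.89  2.37]
-1.25 -0.6 [-0.4   0.66  1.59 -0.    0.89  1.77]
-1.25 0.0 [-0.4   0.66  1.59 -0.    0.89  1.17]
-1.25 0.6 [-0.4   0.66  1.59 -0.    0.89  0.57]
-1.25 1.2 [-0.4   0.66  1.59 -0.    0.89 -0.03]
-1.25 1.8 [-0.4   0.66  1.59  0.    0.89 -0.63]
-1.25 2.4 [-0.4   0.66  1.59  0.    0.89 -1.23]
```

```bash
python3 - <<'E'
from h import *
set_gripper(50)
p,q=tool_for_board(Rb0,bv[:3]+Rb0.apply([0,0,110]),half=1)
env.reach(p,q)
g,_=tool_for_board(Rb0,bv[:3],half=1)
print("stop",env.move_l(g,rate=100,f_stop=8)); s=env.read_state(); print(s["tool_pos"].round(1),g.round(1),s["force"].round(1))
set_gripper(10); s=env.read_state(); print(s["width"],s["grip_force"],s["force"].round(1),s["wrist_torque"].round(2))
env.move_l(p+Rb0.apply([0,0,10]),rate=80); s=env.read_state(); print(s["width"],s["grip_force"],s["force"].round(1),s["time_s"])
# verticalise above, on the way to the press
pm,qm=tool_for_board(Rp,slot+[-60,150,130],half=1)
env.reach(pm,qm); s=env.read_state(); print(s["width"],s["tool_pos"].round(1),s["time_s"])
t=np.mean([viewer.camera("top") for _ in range(3)],0).astype(np.uint8); d=np.mean([viewer.camera("side") for _ in range(3)],0).astype(np.uint8)
cv2.imwrite("t2.png",t); cv2.imwrite("s2.png",d)
out=[]
for n,im in(("top",t),("side",d)):
    o=s["tool_pos"]-[0,0,119]; c=proj(n,[o+[0,0,40]])[0].astype(int)-[40,60]; print(n,c)
    K=5; I=cv2.resize(im,None,fx=K,fy=K,interpolation=cv2.INTER_CUBIC)
    for y in(-8,8):
        w=Rp.apply([[-70,y,0],[-70,y,75],[70,y,75],[70,y,0]])+o
        cv2.polylines(I,[((proj(n,w)+.5)*K).astype(int).reshape(-1,1,2)],True,(0,0,255) if y<0 else (255,0,0),1)
    x,y=c; out.append(I[y*K:(y+120)*K,x*K:(x+80)*K])
cv2.imwrite("pics/held.png",np.hstack(out))
E
```

```text
stop False
[505.7 411.3 141. ] [505.3 410.9 140.4] [1.  0.7 0.2]
15.819717283254048 29.9981689453125 [ 0.1 -0.1  0.6] [ 0.21 -0.08 -0.03]
16.095514966049628 29.997621774673462 [-0.7  0.6 -1.3] 6.0833
15.804754261899184 [580.1 143.9 261.1] 7.2167
top [205 110]
side [265  92]
```

View pics/held.png

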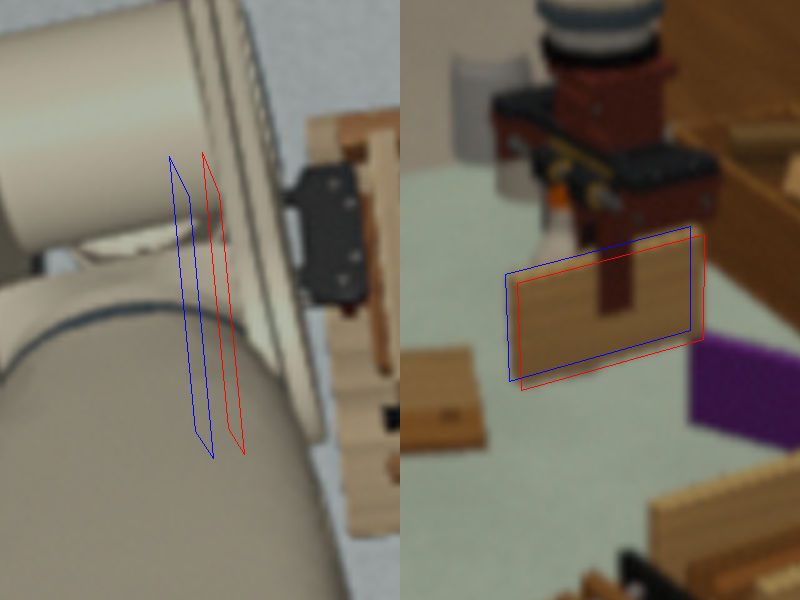

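The grip is good (width 15.8 mm, no tilt). The held board sits within about 1 px of the model in the side view, with its left edge at about (516,330) and its right at about (702,285). I'll measure the leftover along-slot offset to sub-pixel precision.

```bash
cat > edge.py <<'E'
from h import *
from scipy.ndimage import map_coordinates
def edges(im,n,Rm,o,y=-8):
    g=im.astype(float)
    def prof(pts): # pts (N,M,3) N along search
        uv=proj(n,pts.reshape(-1,3)); v=np.stack([map_coordinates(g[...,k],[uv[:,1],uv[:,0]],order=1) for k in range(3)],-1)
        return v.reshape(*pts.shape[:2],3).mean(1)
    s=np.arange(-15,15.1,.5); r={}
    def peak(f):
        pr=prof(np.array([Rm.apply(f(a))+o for a in s])); d=np.linalg.norm(np.gradient(pr,axis=0),axis=1)
        w=np.where(abs(np.arange(len(s))-d.argmax())<=6,d,0); return (w*s).sum()/w.sum(), d.max()
    zz=np.arange(15,62,3.); xx=np.r_[-60:-25:3.,25:60:3.]
    r["left"]=peak(lambda a:np.c_[0*zz-70+a,0*zz+y,zz]); r["right"]=peak(lambda a:np.c_[0*zz+70+a,0*zz+y,zz])
    r["bottom"]=peak(lambda a:np.c_[xx,0*xx+y,0*xx+a])
    return r
E
python3 - <<'E'
from edge import *
s=env.read_state()
print(edges(cv2.imread("s2.png"),"side",Rp,s["tool_pos"]-[0,0,119]))
# same for the neighbour board at y=-60, nominal press x=2
print(edges(cv2.imread("s.png"),"side",Rp,pressW(pv,[2,-60,12])[0]))
E
```

```text
{'left': (np.float64(-6.998933284695892), np.float64(8.283842887260562)), 'right': (np.float64(-0.0008187830952639105), np.float64(4.900374425910768)), 'bottom': (np.float64(2.9638582631587567), np.float64(6.043456585530669))}
{'left': (np.float64(-8.570362450931176), np.float64(2.7054184917121566)), 'right': (np.float64(-0.5783941170974978), np.float64(2.3885043474417733)), 'bottom': (np.float64(-4.387791564878332), np.float64(1.6709558767257382))}
```

```bash
python3 - <<'E'
from h import *
p,q=tool_for_board(Rp,slot,half=1)
env.reach(p+[0,0,110],q); env.move_l(p+[0,0,50],rate=120)
s0=env.read_state()
st=env.move_l(p+[0,0,-8],rate=25,f_stop=6); s=env.read_state()
print(st,s["tool_pos"].round(1),p.round(1),(s["force"]-s0["force"]).round(1),(s["wrist_torque"]-s0["wrist_torque"]).round(2),s["time_s"])
d=np.mean([viewer.camera("side") for _ in range(3)],0).astype(np.uint8); cv2.imwrite("s3.png",d)
cv2.imwrite("pics/slot.png",cv2.convertScaleAbs(cv2.resize(d[165:275,275:425],(750,550),interpolation=cv2.INTER_CUBIC),alpha=1.3))
E
```

```text
True [640.1  -6.8 129.4] [639.9  -6.8 131. ] [-0.6 -0.8  6.8] [0.01 0.16 0.06] 10.675
```

View pics/slot.png

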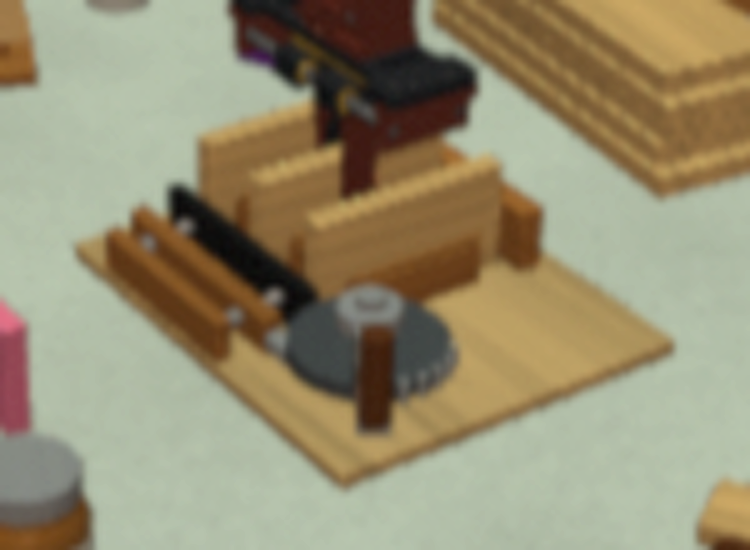

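The board is on the slot floor, top edge at (250,178), level with and parallel to both neighbours. I release it, grip the handle, and turn the lever the first 0.45 rad while logging force.

```bash
cat > lever.py <<'E'
from h import *
import json
AX=pressW([pv[0],pv[1],0,pv[3]],[-75,-130,0])[0]; A0=pv[3]-2.18; ZT=163
def turn(a_from,a_to,step=.013,rate=30,stop=None):
    log=[]; n=max(1,int(round(abs(a_to-a_from)/step)))
    for a in np.linspace(a_from,a_to,n+1)[1:]:
        u=np.array([np.cos(A0+a),np.sin(A0+a),0])
        env.move_l(AX+115*u+[0,0,ZT],rate=rate); s=env.read_state()
        d=s["tool_pos"]-AX; t=np.array([-u[1],u[0],0])
        ang=(np.arctan2(d[1],d[0])-A0+np.pi)%(2*np.pi)-np.pi
        log.append([a,ang,np.hypot(d[0],d[1]),-s["force"]@t,s["force"]@u,s["time_s"],s["width"]])
        print("%.3f act %.3f r %.1f Ft %.1f Fr %.1f t %.2f w %.1f"%tuple(log[-1]))
        if stop and stop(log): break
    return log
E
python3 - <<'E'
from lever import *
set_gripper(36); env.hold(.3); s=env.read_state(); print(s["width"],s["force"])
p=s["tool_pos"]; env.move_l(p+[0,0,90],rate=150)
q=(R.from_euler("z",np.pi/2)*R.from_euler("x",np.pi)).as_quat()
g=AX+115*np.array([np.cos(A0),np.sin(A0),0])+[0,0,ZT]
set_gripper(55); env.reach(g+[0,0,70],q); print("stop",env.move_l(g,rate=80,f_stop=8))
s=env.read_state(); print(s["tool_pos"].round(1),g.round(1),s["force"].round(1))
set_gripper(10); s=env.read_state(); print(s["width"],s["grip_force"],s["tool_pos"].round(1),s["force"].round(1),s["time_s"])
turn(0,.45)
E
```

```text
36.276262577160225 [-0.70683356  9.81174603  3.98202639]
stop False
[ 523.5 -245.8  163.4] [ 523.2 -245.7  163. ] [-0.2 -0.1 -0.3]
19.69532469030269 29.99408394098282 [ 524.  -245.8  163.2] [ 5.3  1.5 -1.1] 15.7417
0.013 act 0.011 r 114.8 Ft 0.8 Fr -4.3 t 15.99 w 19.6
0.026 act 0.014 r 114.8 Ft 5.3 Fr -3.1 t 16.24 w 19.9
0.039 act 0.023 r 114.8 Ft 6.9 Fr -2.9 t 16.49 w 19.7
0.051 act 0.035 r 114.8 Ft 7.1 Fr -3.9 t 16.74 w 19.8
0.064 act 0.048 r 114.8 Ft 7.4 Fr -3.1 t 16.99 w 19.7
0.077 act 0.061 r 114.8 Ft 6.7 Fr -3.5 t 17.24 w 19.7
0.090 act 0.074 r 114.9 Ft 8.1 Fr -3.4 t 17.49 w 19.6
0.103 act 0.086 r 114.8 Ft 8.0 Fr -3.2 t 17.74 w 19.5
0.116 act 0.099 r 114.9 Ft 8.0 Fr -3.8 t 17.99 w 19.7
0.129 act 0.112 r 114.9 Ft 7.2 Fr -3.4 t 18.24 w 19.7
0.141 act 0.125 r 114.9 Ft 7.4 Fr -3.5 t 18.49 w 19.6
0.154 act 0.137 r 114.9 Ft 7.9 Fr -1.8 t 18.74 w 19.4
0.167 act 0.150 r 114.9 Ft 7.4 Fr -3.5 t 18.99 w 19.6
0.180 act 0.163 r 115.0 Ft 7.8 Fr -1.4 t 19.24 w 19.1
0.193 act 0.176 r 114.9 Ft 7.2 Fr -2.7 t 19.49 w 19.5
0.206 act 0.188 r 115.0 Ft 8.2 Fr -2.6 t 19.74 w 19.5
0.219 act 0.201 r 115
[... 305 characters left out ...]
296 act 0.278 r 115.1 Ft 7.3 Fr -0.8 t 21.49 w 19.6
0.309 act 0.291 r 115.1 Ft 8.2 Fr -0.4 t 21.74 w 19.6
0.321 act 0.303 r 115.1 Ft 7.9 Fr -1.0 t 21.99 w 19.7
0.334 act 0.316 r 115.1 Ft 8.6 Fr -1.2 t 22.24 w 19.5
0.347 act 0.326 r 115.1 Ft 8.9 Fr -1.3 t 22.49 w 19.5
0.360 act 0.336 r 115.1 Ft 11.5 Fr 0.3 t 22.74 w 19.7
0.373 act 0.345 r 115.1 Ft 13.2 Fr -0.4 t 22.99 w 19.6
0.386 act 0.353 r 115.1 Ft 15.4 Fr 0.0 t 23.24 w 19.5
0.399 act 0.367 r 115.2 Ft 14.2 Fr 0.1 t 23.49 w 19.4
0.411 act 0.391 r 115.2 Ft 8.4 Fr -0.4 t 23.74 w 19.8
0.424 act 0.405 r 115.2 Ft 8.2 Fr -0.2 t 23.99 w 19.7
0.437 act 0.419 r 115.2 Ft 7.2 Fr -0.2 t 24.24 w 19.7
0.450 act 0.434 r 115.2 Ft 6.1 Fr -1.2 t 24.49 w 19.6
```

First click at about 0.37 rad (force up to 15 N, then down to 8), so I expect the second near 0.62 and the third near 0.87. I continue and stop just after the third drop.

```bash
python3 - <<'E'
from lever import *
turn(.45,.93)
E
```

```text
0.463 act 0.448 r 115.3 Ft 6.7 Fr -0.3 t 24.74 w 20.0
0.476 act 0.462 r 115.3 Ft 5.8 Fr -0.8 t 24.99 w 19.5
0.489 act 0.476 r 115.3 Ft 5.2 Fr -0.1 t 25.24 w 19.3
0.502 act 0.486 r 115.3 Ft 6.8 Fr 0.6 t 25.49 w 19.5
0.515 act 0.496 r 115.3 Ft 8.3 Fr -0.3 t 25.74 w 19.8
0.528 act 0.508 r 115.3 Ft 8.7 Fr 1.6 t 25.99 w 19.5
0.541 act 0.521 r 115.3 Ft 9.7 Fr 0.2 t 26.24 w 19.5
0.554 act 0.534 r 115.3 Ft 7.9 Fr 0.1 t 26.49 w 19.7
0.567 act 0.547 r 115.3 Ft 9.0 Fr 0.3 t 26.74 w 19.5
0.580 act 0.560 r 115.4 Ft 10.0 Fr 0.1 t 26.99 w 19.7
0.593 act 0.571 r 115.4 Ft 9.4 Fr 0.2 t 27.24 w 19.4
0.606 act 0.581 r 115.4 Ft 10.9 Fr 0.8 t 27.49 w 19.5
0.619 act 0.590 r 115.4 Ft 13.3 Fr 0.8 t 27.74 w 19.6
0.632 act 0.600 r 115.4 Ft 14.3 Fr 1.7 t 27.99 w 19.5
0.645 act 0.611 r 115.4 Ft 15.1 Fr 1.4 t 28.24 w 19.5
0.658 act 0.634 r 115.5 Ft 8.3 Fr 0.7 t 28.49 w 19.5
0.671 act 0.650 r 115.5 Ft 9.2 Fr 0.3 t 28.74 w 19.1
0.684 act 0.664 r 115.5 Ft 8.5 Fr 0.4 t 28.99 w 19.4
0.696 act 0.679 r 115.5 Ft 7.8 Fr 1.4 t 29.24 w 19.4
0.709 act 0.693 r 115.5 Ft 6.5 Fr 0.6 t 29.49 w 19.5
0.722 act 0.706 r 115.5 Ft 5.8 
[... 178 characters left out ...]
.8
0.774 act 0.753 r 115.6 Ft 10.0 Fr 1.3 t 30.74 w 19.2
0.787 act 0.766 r 115.6 Ft 9.9 Fr 2.0 t 30.99 w 19.6
0.800 act 0.778 r 115.6 Ft 11.0 Fr 1.9 t 31.24 w 19.8
0.813 act 0.791 r 115.6 Ft 10.8 Fr 0.9 t 31.49 w 19.6
0.826 act 0.804 r 115.6 Ft 9.8 Fr 1.9 t 31.74 w 19.3
0.839 act 0.817 r 115.6 Ft 10.4 Fr 1.3 t 31.99 w 19.8
0.852 act 0.827 r 115.6 Ft 12.4 Fr 2.2 t 32.24 w 19.6
0.865 act 0.836 r 115.7 Ft 14.3 Fr 1.0 t 32.49 w 19.5
0.878 act 0.846 r 115.7 Ft 14.7 Fr 2.4 t 32.74 w 19.7
0.891 act 0.854 r 115.7 Ft 17.7 Fr 1.6 t 32.99 w 19.5
0.904 act 0.875 r 115.7 Ft 12.9 Fr 1.5 t 33.24 w 19.6
0.917 act 0.893 r 115.7 Ft 9.9 Fr 2.6 t 33.49 w 19.5
0.930 act 0.907 r 115.7 Ft 9.4 Fr 1.6 t 33.74 w 19.6
```

Three clicks felt, at about 0.37, 0.62 and 0.87 rad. I move on to about 0.99, midway, then hold and look.

```bash
python3 - <<'E'
from lever import *
turn(.93,1.008)
env.hold(.8); s=env.read_state(); print(s["tool_pos"],s["force"],s["grip_force"],s["time_s"])
d=np.mean([viewer.camera("side") for _ in range(3)],0).astype(np.uint8); t=np.mean([viewer.camera("top") for _ in range(3)],0).astype(np.uint8)
f=lambda im,x,y:cv2.convertScaleAbs(cv2.resize(im[y:y+125,x:x+100],(400,500),interpolation=cv2.INTER_CUBIC),alpha=1.3)
cv2.imwrite("pics/end.png",np.hstack([f(d,290,150),f(t,260,110)]))
E
```

```text
0.943 act 0.921 r 115.7 Ft 9.4 Fr 3.1 t 33.99 w 19.5
0.956 act 0.935 r 115.7 Ft 9.4 Fr 1.6 t 34.24 w 19.5
0.969 act 0.949 r 115.7 Ft 9.0 Fr 2.2 t 34.49 w 19.7
0.982 act 0.963 r 115.8 Ft 7.9 Fr 1.9 t 34.74 w 19.7
0.995 act 0.976 r 115.8 Ft 7.9 Fr 2.6 t 34.99 w 19.4
1.008 act 0.986 r 115.8 Ft 10.1 Fr 1.4 t 35.24 w 19.6
[ 632.32240691 -246.77928785  163.1161634 ] [-7.04875259 -6.82070307  6.71158103] 30.000376403331757 36.0417
```

View pics/end.png

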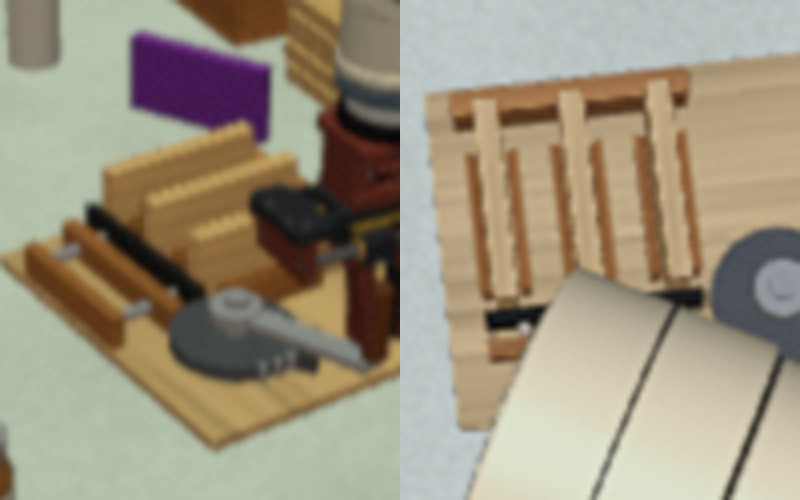

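All three boards stand upright in their slots with their tops near (570,180) against the fence. The jaw has moved up to them, and the handle is held at about (370,330) in the left half. Handing in.

```bash
python3 -c "
from station import workorder
print(workorder.sign_off())"
```

```text
the job is handed in; nothing more can be done
None
```

I handed in the job with the board standing in the middle slot and the lever held at three clicks, short of the fourth; the hand-in returned no verdict, and I saw the jaw up against the boards but did not measure its push on the board.

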